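# Start the green glass polisher

### The arm

A 6-joint arm with a two-finger parallel gripper is mounted at the origin on the work surface. World frame = base frame: x ahead of the robot, y to its left, z up, the work surface at z = 0. Lengths are in m, angles in rad, forces in N, time in s.
With the tool pointing down it reaches from about 0.375 to 0.975 m from the base axis. Payload 3.8 kg.
Tool frame: the origin (TCP) lies between the finger pads; the fingertips stand 11 mm ahead of it and the grasp point (between the pads) lies 8 mm behind it; z points along the fingers, y is the line along which they close (so a half turn about z gives the same grasp; the last joint's range is limited). The gripper opens to 85 mm and grips with 20 to 120 N. Pads are 22 mm wide; open, the fingers measure 114 mm over their backs; the gripper's body (76 mm by 85 mm) begins 54 mm behind the grasp point. The pads swing forward as they close: fully open they stand 13 mm farther back than shut.
Start: joints at [-1.146, 0.264, 1.604, -0, 1.274, -0.037], TCP at [0.301, -0.604, 0.242] pointing down, gripper open.
Joint ranges: [-2.63, 2.63], [-0.94, 2.18], [0.31, 2.57], [-1.31, 4.45], [0, 2.66], [-2.55, 2.55]. Speed limits (rad/s): [2.57, 2.57, 3.14, 3.14, 3.14, 3.14].

### API

Orientations are given as a unit quaternion [w, x, y, z].
In Python, from plant import arm gives the robot as it stands.
- The arm moves only by the shell command python3 steer.py [OPENING] [FORCE], which reads ROWS from standard input. ROWS is a JSON list of rows, 1 to 20 of them, each of 6 numbers: dx, dy, dz in units of 100 mm, then a rotation vector rx, ry, rz in units of 0.2 rad; each row is the pose to reach, as a shift and turn from the pose commanded when the command began, along the tool's axes at that moment; what a row does not reach only later rows make up. A row lasts 1/10 s, in which the tool goes at most 0.05 m and 0.15 rad, less where a joint would pass 70% of its speed; a pose out of reach is approached as far as the arm can. OPENING is the opening from 0.0 (shut) to 1.0 (fully open), set as the command begins (- or left out keeps the last). The fingers move at their own pace and stop on an object; FORCE is the grip in N (left out, the last holds). Time passes only in rows, so rows that do not move let the fingers close. It prints the time, the measured TCP pose, the force, the opening and the grip force at its end. Input that does not fit is refused with a message, and nothing moves.
- arm.observe(): the state, without advancing time (a new reading comes with each control period).
- arm.get_image(name): name is "side" or "top" or "wrist"; returns the picture (480x640x3 uint8, red, green, blue); there is no depth.
- arm.get_calibration(name): a dict with "intrinsics" (3x3 intrinsics, pixels), "T" (4x4, takes a point from camera to world coordinates). Camera axes: x right, y down, z forward; pixel columns grow to the right and rows downward; lengths in m; the calibration is good to about 2 mm. A picture is of the moment at which its call begins: read the wrist's pose just before it. get_calibration takes no time and is no camera call; for the wrist camera it gives the pose at the moment of the call.
- arm.job_done(): hands the job in; it is judged then, once.
The state is a dict: "time_s": time; "q": joint angles; "qd": joint speeds; "tau": joint torques, N m; "tool_pos": TCP position; "tool_rot": TCP orientation; "wrist_force": force on the tool from outside, world axes, zero at the start; "torque": the same for the moment, N m; "finger_gap": opening from 0.0 (shut) to 1.0 (fully open); "grip_force": force on a finger pad.
Only numpy, scipy, OpenCV 4.12 (cv2) and the standard library are available. Lean on these libraries where they do the work, as an engineer would, in place of code of your own. Each camera call takes 0.05 s, during which the arm holds its last target. There are 200 camera calls.

### The job

Start the green glass polisher: turn its orange key clockwise from off, past run, all the way to start, hold it there for a second, then let go so that it springs back to run and stays at run. Leave the blue polisher's key alone, and leave the ruby-red wine glass standing where it is.

Things in the scene. Friction and masses are not known exactly. Their poses are not given: they have to be found in the camera images.
- green_key_grip (a point): point on the upright turning axis of the green polisher's key, in the middle of its orange head, where it is gripped, 114 mm above the table. The head is a flat upright block: 36 mm along this point's x, 10 mm thick along y, 30 mm high (15 mm above and below the point); z is up, the axes turn with the key. The round barrel below it is 34 mm wide, its top 26 mm below the point
- green_polisher: fixed green painted box, 150 mm (x) by 260 mm (y), deck 70 mm high; origin under its middle, z up. Key axis at x -10, y -80 mm; slim white brush on a spindle at x 0, y +70 mm, top 160 mm above the table at most. Around the key white, green and red dots mark OFF, RUN and START; a white stripe on the key's head points at them
- green_switch (a joint): turn of the steel lock barrel of the green polisher's key switch, rad clockwise from above: 0 = OFF, 0.6 = RUN (hard stop). Stiff (0.03 N m), stays where it is left; starts at or near OFF (0 to 0.12). The key turns with it
- green_key (a joint): turn of the green polisher's key beyond its barrel, rad clockwise from above: 0 = rest, 0.6 = START (hard stop). A spring pulls it back to 0 (0.07 N m at 0, 0.16 N m at 0.6): turning the key first carries the barrel from OFF to RUN, then winds the spring. Whole turn of the key from OFF to START: 1.2 rad (70 degrees)
- blue_key_grip (a point): point on the upright turning axis of the blue polisher's key, in the middle of its orange head, where it is gripped, 114 mm above the table. The head is a flat upright block: 36 mm along this point's x, 10 mm thick along y, 30 mm high (15 mm above and below the point); z is up, the axes turn with the key. The round barrel below it is 34 mm wide, its top 26 mm below the point
- blue_polisher: fixed blue painted box, 150 mm (x) by 260 mm (y), deck 70 mm high; origin under its middle, z up. Key axis at x -10, y -80 mm; wide yellow pad on a spindle at x 0, y +70 mm, top 160 mm above the table at most. Around the key white, green and red dots mark OFF, RUN and START; a white stripe on the key's head points at them
- blue_switch (a joint): turn of the steel lock barrel of the blue polisher's key switch, rad clockwise from above: 0 = OFF, 0.6 = RUN (hard stop). Stiff (0.03 N m), stays where it is left; starts at or near OFF (0 to 0.12). The key turns with it
- blue_key (a joint): turn of the blue polisher's key beyond its barrel, rad clockwise from above: 0 = rest, 0.6 = START (hard stop). A spring pulls it back to 0 (0.07 N m at 0, 0.16 N m at 0.6): turning the key first carries the barrel from OFF to RUN, then winds the spring. Whole turn of the key from OFF to START: 1.2 rad (70 degrees)
- ruby_goblet: loose wine glass with ruby-red bowl and stem on a pale round foot, 72 mm wide, 155 mm high, standing on the table beyond the two polishers; origin under the middle of its foot, z up

How it is judged:
By the outcome, as a careful person would: the job done as asked, in the order asked, and still so for the second after the job is handed in, with the robot touching nothing.
It also fails if it takes over 35 s, if anything falls off the work surface, if the arm or the gripper's body presses on something with over 40 N, if the wrist force passes 120 N, or if a joint passes its speed limit or range.

## Working session

There is one attempt and no reset: what is moved stays moved. The work goes in short steps, Python scripts to look and compute and a shell command to move; the robot and the scene stay as the last step left them, time stands still between calls to the robot, and variables do not carry over. Pictures are saved under pics/ and viewed, at most 10 in all, crops included, and the job is handed in when it is done.

```bash
ls; mkdir -p pics; python3 - <<'E'
from plant import arm
import cv2
s=arm.observe();print(s)
for n in ("top","side"):
    im=arm.get_image(n);c=arm.get_calibration(n);print(n,c)
    cv2.imwrite(f"pics/{n}0.png",im[:,:,::-1])
E
```

```text
pics
plant.py
steer.py
{'time_s': 0.0, 'q': array([-1.14591192e+00,  2.64755395e-01,  1.60540021e+00, -1.14125503e-05,
        1.27370867e+00, -3.69298390e-02]), 'qd': array([-1.68612904e-04,  1.07236041e-03, -6.03799527e-04,  1.03631051e-03,
       -1.56353397e-05,  3.54952687e-04]), 'tau': array([ 6.35746183e-04, -5.15116811e+01, -3.67311716e+01, -2.49517552e-04,
        1.29612905e-02, -2.58025989e-05]), 'tool_pos': array([ 0.30044073, -0.60364336,  0.24094634]), 'tool_rot': array([-1.11345702e-03,  9.73458179e-01,  2.28862150e-01, -2.24294398e-04]), 'wrist_force': array([ 0.49209327, -0.55170306, -0.31443351]), 'torque': array([0.02945887, 0.00466839, 0.04077903]), 'grip_force': 0.0, 'finger_gap': 1.0009167197157482}
top {'intrinsics': array([[433.05308369,   0.        , 318.25820395],
       [  0.        , 433.05308369, 245.01846754],
       [  0.        ,   0.        ,   1.        ]]), 'T': array([[-8.73632354e-04, -9.83927298e-01,  1.78567378e-01,
         4.54666916e-01],
       [-9.99991430e-01,  1.36962981e-04, -4.13772807e-03,
        -2.60428891e-02],
       [ 4.04676648e-03, -1.78569462e-01, -9.83918986e-01,
         9.21481572e-01],
       [ 0.00000000e+00,  0.00000000e+00,  0.00000000e+00,
         1.00000000e+00]])}
side {'intrinsics': array([[499.04813822,   0.        , 317.18640661],
       [  0.        , 499.04813822, 247.94424857],
       [  0.        ,   0.        ,   1.        ]]), 'T': array([[-0.66764539, -0.52169199,  0.53111872,  0.18544477],
       [-0.7441411 ,  0.44613268, -0.49721187,  0.3671276 ],
       [ 0.02244204, -0.72718848, -0.68607089,  0.65497944],
       [ 0.        ,  0.        ,  0.        ,  1.        ]])}
```

View pics/top0.png

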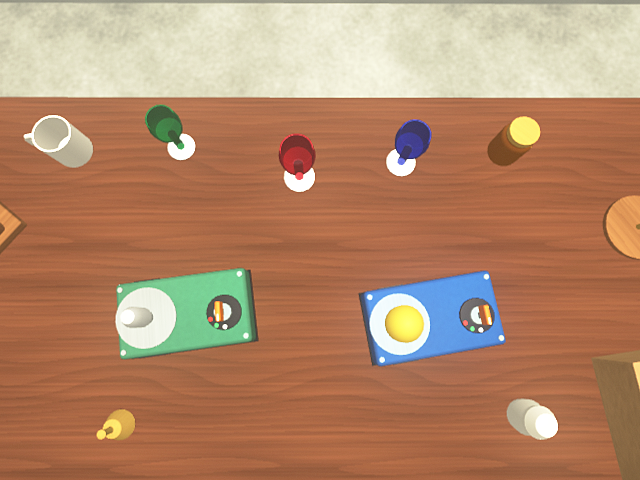

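View pics/side0.png

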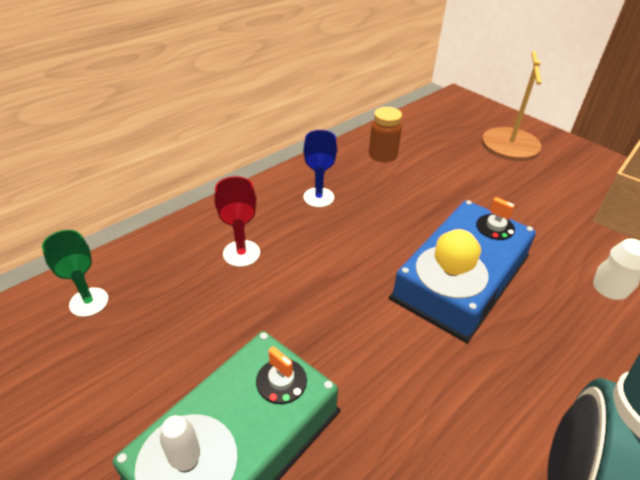

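The top view shows the green key head near (219,312), with the white, green and red dots near (225,327), (217,326) and (211,320). That run is clockwise. The side view has the same head near (281,360). Next I measure the axis, starting with both views.

```bash
cat > h.py <<'E'
import numpy as np,cv2
def ray(c,u,v):
    T=c["T"];d=T[:3,:3]@np.linalg.inv(c["intrinsics"])@[u,v,1.];return T[:3,3],d
def onz(c,p,z):
    o,d=ray(c,*p);return o+d*(z-o[2])/d[2]
def tri(c1,p1,c2,p2):
    o1,a=ray(c1,*p1);o2,b=ray(c2,*p2);A=np.c_[a,-b];t=np.linalg.lstsq(A,o2-o1,rcond=None)[0]
    x,y=o1+t[0]*a,o2+t[1]*b;return (x+y)/2,np.linalg.norm(x-y)
def blobs(im,lo,hi,amin=20):
    m=cv2.inRange(cv2.cvtColor(im,cv2.COLOR_RGB2HSV),lo,hi)
    n,l,s,c=cv2.connectedComponentsWithStats(m);return [(s[i],c[i],l==i) for i in range(1,n) if s[i,4]>=amin]
E
python3 - <<'E'
from plant import arm
from h import *
C={n:arm.get_calibration(n) for n in("top","side")};I={n:cv2.imread(f"pics/{n}0.png")[:,:,::-1].copy() for n in C}
cs={}
for n in C:
    for s,c,m in blobs(I[n],(8,150,150),(18,255,255),40): print(n,s,c)
    for s,c,m in blobs(I[n],(60,80,60),(85,255,255),2000):
        print("green",s,c)
        if n=="top":
            h=cv2.convexHull(np.argwhere(m)[:,::-1].astype(np.int32)); r=cv2.minAreaRect(h);print(r)
            for p in cv2.boxPoints(r): print(p,onz(C[n],p,.07))
            print(onz(C[n],r[0],.07))
cv2.imwrite("pics/crop0.png",np.hstack([cv2.resize(I["top"][285:345,190:250],(400,400),interpolation=2)[:,:,::-1],cv2.resize(I["side"][335:415,245:325],(400,400),interpolation=2)[:,:,::-1]]))
E
```

```text
top [288  98  40   1  40] [307.5  98. ]
top [329  98 143   1 143] [400.  98.]
top [559  99  81   9 152] [610.95394737 100.72368421]
top [589 102  38  11 111] [608.88288288 106.72972973]
top [  440   109   200   273 25090] [572.02925468 230.99581507]
top [600 114  20  10  61] [608.95081967 117.73770492]
top [ 79 136  16  33  41] [ 89.48780488 153.90243902]
top [385 159  32  19  55] [400.65454545 170.81818182]
top [  0 168  16  16  97] [  4.91752577 176.56701031]
top [286 171  31  23  56] [304.94642857 185.78571429]
top [    0   172   506   308 52930] [171.71762705 378.37279426]
top [  0 204  21  42 435] [  7.29655172 223.25517241]
top [433 208  18   7  44] [441.72727273 211.75      ]
top [304 227  22  12  60] [315.41666667 233.38333333]
top [325 226  42  14 173] [346.31791908 232.35260116]
top [247 235  27  10  83] [261.74698795 239.04819277]
top [262 251  80  29 808] [298.74876238 264.39108911]
top [270 293  46  12 171] [291.59649123 299.67836257]
top [214 301   9  21  79] [219.39240506 310.89873418]
top [293 300  27  12 110] [305.35454545 307.27272727]
top [479 305  10  20 114] [483
[... 214 characters left out ...]
11.47368421 477.63157895]
green [ 117  269  135   90 5724] [195.70754717 311.2617051 ]
((183.03073120117188, 313.2389221191406), (74.81273651123047, 135.68310546875), 82.67359161376953)
[110.97292 284.7892 ] [0.52995845 0.37710219 0.07      ]
[245.5483  267.48666] [0.56404229 0.11426411 0.07      ]
[255.08853 341.68863] [0.4206311  0.09179312 0.07      ]
[120.51317 358.99118] [0.38871947 0.3470495  0.07      ]
[0.47469825 0.23289092 0.07      ]
side [     0     67    640    413 144913] [340.05862828 309.4665834 ]
side [269 350  24  27 286] [280.06293706 364.14335664]
green [  114   335   223   145 11415] [252.04441524 413.18510731]
green [ 589  380   51  100 2388] [617.68886097 444.04229481]
```

View pics/crop0.png

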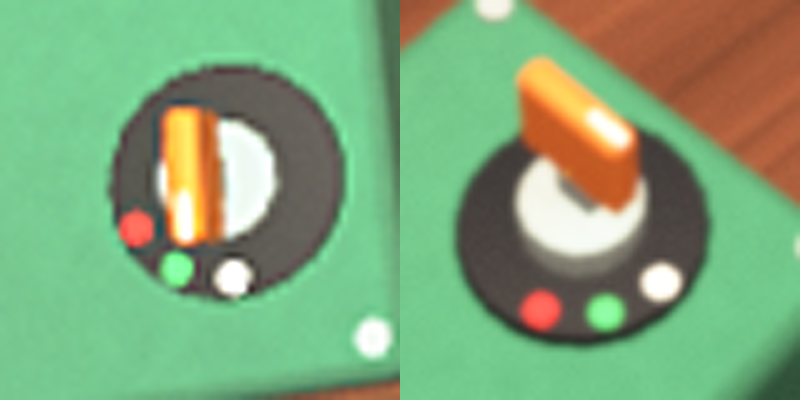

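The crop shows the key's top face centred near top (217.6,311.2) and side (281,356.6), with the stripe towards the white OFF dot. The disc is centred near top (224.2,312.3).

```bash
python3 - <<'E'
from plant import arm
from h import *
from scipy.spatial.transform import Rotation as R
t,s=arm.get_calibration("top"),arm.get_calibration("side")
tp=lambda x,y:(190+x/6.667-.4,285+y/6.667-.4); sp=lambda x,y:(245+(x-400)/5-.4,335+y/5-.4)
print("tri",tri(t,tp(184,175),s,sp(580,108)))
k=onz(t,tp(184,175),.129);print(k, onz(s,sp(580,108),.129))
print("barrel",onz(t,tp(218,180),.088),onz(s,sp(581,203),.088))
print("disc",onz(t,tp(228,182),.072),onz(s,sp(583,235),.072))
a,b=onz(t,tp(182,108),.129),onz(t,tp(187,242),.129);print("dir",b-a,np.degrees(np.arctan2(*(b-a)[1::-1])))
a,b=onz(s,sp(533,66),.129),onz(s,sp(626,149),.129);print("dir side",b-a,np.degrees(np.arctan2(*(b-a)[1::-1])))
for nm,p in (("W",(233,278)),("G",(177,269)),("R",(136,229))): print(nm,onz(t,tp(*p),.072))
o=arm.observe();q=o["tool_rot"];M=R.from_quat(q[[1,2,3,0]]).as_matrix();print(M)
w=arm.get_calibration("wrist");T=np.eye(4);T[:3,:3]=M;T[:3,3]=o["tool_pos"];print(np.linalg.inv(T)@w["T"])
E
```

```text
tri (array([0.47668485, 0.15268105, 0.12929116]), np.float64(0.0021919596775867092))
[0.47753305 0.15347496 0.129     ] [0.47591176 0.15194825 0.129     ]
barrel [0.47729836 0.1530177  0.088     ] [0.47555726 0.15336347 0.088     ]
disc [0.47715585 0.15352909 0.072     ] [0.4758243 0.1530352 0.072    ]
dir [-0.03594922 -0.002819    0.        ] -175.51625687169687
dir side [-0.03431716 -0.00207961  0.        ] -176.5321288970855
W [0.44973155 0.15104242 0.072     ]
G [0.45230321 0.16731315 0.072     ]
R [0.46371207 0.17965178 0.072     ]
[[ 8.95237380e-01  4.45588709e-01 -8.57999270e-04]
 [ 4.45589529e-01 -8.95235391e-01  1.88824205e-03]
 [ 7.32680235e-05 -2.07274035e-03 -9.99997849e-01]]
[[-2.24429040e-04 -9.46591907e-01 -3.22434043e-01  8.27003743e-02]
 [ 9.99999831e-01 -3.85235808e-04  4.34917150e-04  7.49657968e-05]
 [-5.35902193e-04 -3.22433891e-01  9.46591833e-01 -1.31683178e-01]
 [ 0.00000000e+00  0.00000000e+00  0.00000000e+00  1.00000000e+00]]
```
Key axis ≈ (0.4765, 0.1530). Head axis direction -175.8° ≡ 4° . Tool x at angle atan2(.4456,.895)=26.5°. Wants tool x parallel at 4° (mod 180). Tool z down: rotation +rz about tool z = clockwise = reduces world angle. So rz=+22.5° =0.39 → tool x 4°. Or start before. Then turning +1.2 rad → tool x at -65°. Arm's joint1 at target: atan2(.153,.4765)=17.8° . Currently q1=-65.7°, q6≈0, tool x yaw 26.5?? So yaw at q6=0: tool x relative to arm ... -65.7+... tool x azimuth = q1 +92ish with q6=0? q6=-.037 →  -65.7+90+2.1=26.4. So tool x = q1+90°-q6 (increase in q6 => clockwise). At target q1=17.8: q6 = 107.8-4=103.8°=1.81; after +1.2: 3.0 > 2.55! Use half-turn: tool x at 184°: q6=107.8-184=-76°=-1.33 → after: -0.13. Good. So target tool x 184° = -176°: from 26.5°, world angle turn of +157.5° = rz = -2.75 rad. At 0.15 rad/row: 19 rows. OK. Base turns +83.5° itself, so q6 goes -74°.. fine. Alternatively axis-angle interpolation ok <pi.

Key axis is about (0.4765, 0.1530). Triangulated height is 0.129, as expected for the head's top. The head lies along 4° in world, and the side view agrees. I'm moving to a hover with tool x at about 184°, so joint 6 has room for the 1.2 rad turn.

Careful with the scale: shifts go in units of 100 mm and turns go in units of 0.2 rad. That gives: -0.599 m is -5.99, 0.495 m is 4.95, -2.75 rad is -13.75.

```bash
echo '[[4.95, -5.99, 0, 0, 0, -13.75], [4.95, -5.99, 0, 0, 0, -13.75], [4.95, -5.99, 0, 0, 0, -13.75], [4.95, -5.99, 0, 0, 0, -13.75], [4.95, -5.99, 0, 0, 0, -13.75], [4.95, -5.99, 0, 0, 0, -13.75], [4.95, -5.99, 0, 0, 0, -13.75], [4.95, -5.99, 0, 0, 0, -13.75], [4.95, -5.99, 0, 0, 0, -13.75], [4.95, -5.99, 0, 0, 0, -13.75], [4.95, -5.99, 0, 0, 0, -13.75], [4.95, -5.99, 0, 0, 0, -13.75], [4.95, -5.99, 0, 0, 0, -13.75], [4.95, -5.99, 0, 0, 0, -13.75], [4.95, -5.99, 0, 0, 0, -13.75], [4.95, -5.99, 0, 0, 0, -13.75], [4.95, -5.99, 0, 0, 0, -13.75], [4.95, -5.99, 0, 0, 0, -13.75], [4.95, -5.99, 0, 0, 0, -13.75], [4.95, -5.99, 0, 0, 0, -13.75]]' | python3 steer.py 1.0 60
echo '[[0, 0, 0, 0, 0, 0], [0, 0, 0, 0, 0, 0], [0, 0, 0, 0, 0, 0]]' | python3 steer.py
cat > look.py <<'E'
import sys
from plant import arm
from h import *
from scipy.spatial.transform import Rotation as R
o=arm.observe();c=arm.get_calibration("wrist");im=arm.get_image("wrist")
M=R.from_quat(o["tool_rot"][[1,2,3,0]]).as_matrix()
print(o["time_s"],o["q"].round(3),o["tool_pos"].round(4),M.round(4).tolist(),o["wrist_force"].round(1),o["torque"].round(2))
cv2.imwrite(f"pics/{sys.argv[1]}.png",im[:,:,::-1]);np.savez(f"pics/{sys.argv[1]}.npz",K=c["intrinsics"],T=c["T"])
E
python3 look.py w1
```

```text
time_s: 2.1
tool_pos: [0.4766, 0.1526, 0.2417]
tool_rot: [-0.001, -0.035, 0.999, -0.0]
wrist_force: [-0.7, 0.4, 0.1]
finger_gap: 0.997
grip_force: 0.0
time_s: 2.4
tool_pos: [0.477, 0.1524, 0.2422]
tool_rot: [-0.0, -0.035, 0.999, -0.0]
wrist_force: [0.5, -0.4, 0.1]
finger_gap: 0.998
grip_force: 0.0
2.4 [ 0.259 -0.069  1.968  0.     1.243 -1.381] [0.477  0.1524 0.2422] [[-0.9976, -0.0693, -0.0001], [-0.0693, 0.9976, -0.0], [0.0001, 0.0, -1.0]] [ 0.5 -0.4  0.1] [ 0.03 -0.    0.02]
```

View pics/w1.png

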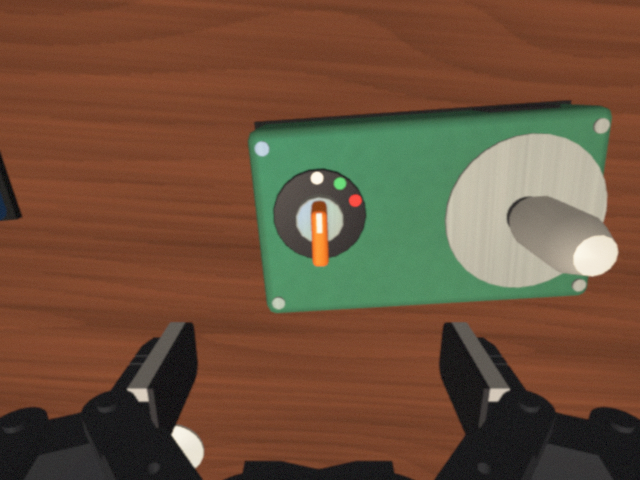

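The wrist view shows the head's top face running from about (319.5,211) to (320.5,266), the disc centred near (320,214), and the stripe pointing at the white dot (317,178).

```bash
python3 - <<'E'
from h import *
im=cv2.imread("pics/w1.png")[:,:,::-1].copy();z=np.load("pics/w1.npz");c={"intrinsics":z["K"],"T":z["T"]}
m=cv2.inRange(cv2.cvtColor(im,cv2.COLOR_RGB2HSV),(8,170,190),(20,255,255));m[:,:300]=0;m[:,340:]=0;m[:200]=0;m[280:]=0
p=np.argwhere(m)[:,::-1];print(len(p),p.min(0),p.max(0))
for r in range(202,270,6):
    x=p[p[:,1]==r,0]; print(r,x.min() if len(x) else None,x.max() if len(x) else None)
d=cv2.inRange(im,(0,0,0),(90,90,90));d[:,:265]=0;d[:,375:]=0;d[:160]=0;d[270:]=0
n,l,s,cc=cv2.connectedComponentsWithStats(d);i=1+s[1:,4].argmax();e=cv2.fitEllipse(cv2.convexHull(np.argwhere(l==i)[:,::-1].astype(np.int32)));print("disc",e,onz(c,e[0],.072))
D=onz(c,e[0],.072)
for nm,q in(("W",(317,178)),("G",(340,183.5)),("R",(355,200.5))):
    v=onz(c,q,.072)-D;print(nm,np.degrees(np.arctan2(v[1],v[0])),np.linalg.norm(v))
a,b=onz(c,(319.5,213),.129),onz(c,(320.5,265),.129);print(a,b,(a+b)/2,np.linalg.norm(a-b),np.degrees(np.arctan2(*(a-b)[1::-1])))
E
```

```text
616 [312 211] [327 265]
202 None None
208 None None
214 312 325
220 312 325
226 312 326
232 313 326
238 313 326
244 312 326
250 313 327
256 313 327
262 313 327
268 None None
disc ((319.26995849609375, 213.32969665527344), (90.01815032958984, 92.14350891113281), 89.85297393798828) [0.47679659 0.15288708 0.072     ]
W -172.43204970885176 0.026079115810953086
G 150.12977829581115 0.02656894282462128
R 114.37003226472055 0.027589118947129357
[0.46097436 0.1517943  0.129     ] [0.49411136 0.15474647 0.129     ] [0.47754286 0.15327038 0.129     ] 0.03326824220097675 -174.90897134760908
```

```bash
echo '[[0, 0.005, 0.45, 0, 0, 0], [0, 0.005, 0.9, 0, 0, 0], [0, 0.005, 1.2, 0, 0, 0], [0, 0.005, 1.36, 0, 0, 0], [0, 0.005, 1.36, 0, 0, 0], [0, 0.005, 1.36, 0, 0, 0], [0, 0.005, 1.36, 0, 0, 0]]' | python3 steer.py
echo '[[0, 0, 0, 0, 0, 0], [0, 0, 0, 0, 0, 0], [0, 0, 0, 0, 0, 0], [0, 0, 0, 0, 0, 0], [0, 0, 0, 0, 0, 0], [0, 0, 0, 0, 0, 0], [0, 0, 0, 0, 0, 0], [0, 0, 0, 0, 0, 0], [0, 0, 0, 0, 0, 0], [0, 0, 0, 0, 0, 0]]' | python3 steer.py 0.0 60
python3 look.py w2
```

```text
time_s: 3.15
tool_pos: [0.4784, 0.1534, 0.1079]
tool_rot: [0.001, -0.035, 0.999, 0.0]
wrist_force: [-0.3, 0.6, 0.1]
finger_gap: 0.997
grip_force: 0.0
time_s: 4.15
tool_pos: [0.477, 0.1532, 0.1065]
tool_rot: [0.0, -0.035, 0.999, 0.0]
wrist_force: [-0.4, 1.5, 3.4]
finger_gap: 0.107
grip_force: 59.5
4.15 [ 0.261  0.064  2.104  0.     0.973 -1.38 ] [0.477  0.1532 0.1065] [[-0.9975, -0.0701, 0.0001], [-0.0701, 0.9975, 0.0003], [-0.0002, 0.0003, -1.0]] [-0.4  1.5  3.4] [ 0.21  0.18 -0.01]
```

View pics/w2.png

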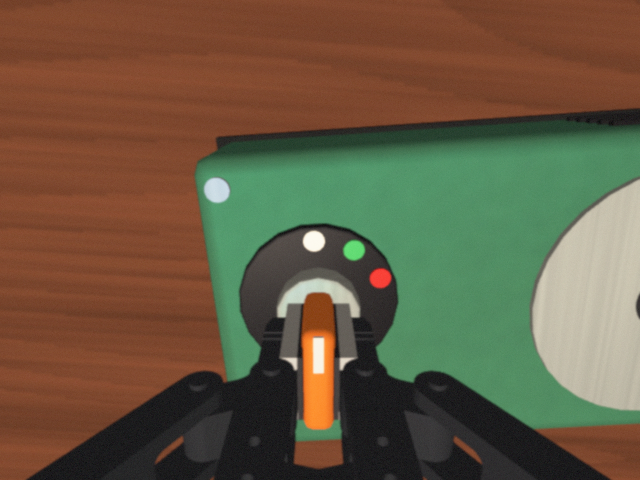

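The head sits squarely between the pads with the stripe at white OFF, and the forces are small. Turning clockwise.

To row units: 1 rad is 5.

```bash
echo '[[0, 0, 0, 0, 0, 0.5], [0, 0, 0, 0, 0, 1], [0, 0, 0, 0, 0, 1.5], [0, 0, 0, 0, 0, 2], [0, 0, 0, 0, 0, 2.5], [0, 0, 0, 0, 0, 3], [0, 0, 0, 0, 0, 3.5], [0, 0, 0, 0, 0, 4], [0, 0, 0, 0, 0, 4.5], [0, 0, 0, 0, 0, 5], [0, 0, 0, 0, 0, 5.4], [0, 0, 0, 0, 0, 5.6], [0, 0, 0, 0, 0, 5.6]]' | python3 steer.py
python3 look.py w3
```

```text
time_s: 5.5
tool_pos: [0.4774, 0.1537, 0.1065]
tool_rot: [0.0, 0.501, 0.865, 0.001]
wrist_force: [0.3, 4.3, 2.6]
finger_gap: 0.108
grip_force: 59.6
5.5 [ 2.610e-01  6.500e-02  2.103e+00  1.000e-03  9.720e-01 -2.610e-01] [0.4774 0.1537 0.1065] [[-0.4979, 0.8673, 0.001], [0.8673, 0.4979, 0.0012], [0.0006, 0.0015, -1.0]] [0.3 4.3 2.6] [0.76 0.01 0.11]
```

View pics/w3.png

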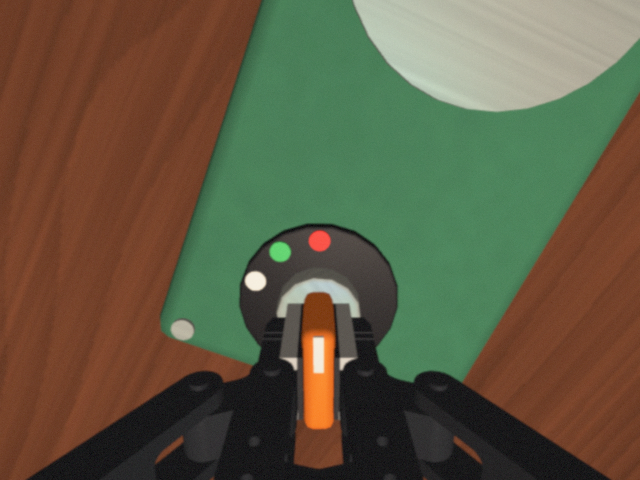

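The stripe now points at red, nearly at START. I'm creeping on to feel the hard stop.

```bash
for i in 1; do echo '[[0, 0, 0, 0, 0, 0.1], [0, 0, 0, 0, 0, 0.2], [0, 0, 0, 0, 0, 0.2]]' | python3 steer.py; python3 -c "
from plant import arm;o=arm.observe();print(o['torque'].round(3),o['q'][5])"; done
echo '[[0, 0, 0, 0, 0, 0.1], [0, 0, 0, 0, 0, 0.2], [0, 0, 0, 0, 0, 0.2]]' | python3 steer.py; python3 -c "
from plant import arm;o=arm.observe();print(o['torque'].round(3),o['q'][5])"
```

```text
time_s: 5.85
tool_pos: [0.4774, 0.1537, 0.1065]
tool_rot: [0.0, 0.518, 0.855, 0.001]
wrist_force: [1.6, 5.4, 1.5]
finger_gap: 0.105
grip_force: 61.0
[0.928 0.061 0.611] -0.22097888035222138
time_s: 6.15
tool_pos: [0.4774, 0.1536, 0.1065]
tool_rot: [0.0, 0.534, 0.845, 0.0]
wrist_force: [-0.7, 5.7, 2.0]
finger_gap: 0.109
grip_force: 75.5
[0.94  0.07  1.263] -0.18247761143839986
```

Torque has jumped to 0.6 and then 1.3 N m, so the key is on the START stop. I'm easing slightly and holding.

```bash
echo '[[0, 0, 0, 0, 0, -0.1], [0, 0, 0, 0, 0, -0.1], [0, 0, 0, 0, 0, -0.1], [0, 0, 0, 0, 0, -0.1], [0, 0, 0, 0, 0, -0.1], [0, 0, 0, 0, 0, -0.1], [0, 0, 0, 0, 0, -0.1], [0, 0, 0, 0, 0, -0.1], [0, 0, 0, 0, 0, -0.1], [0, 0, 0, 0, 0, -0.1], [0, 0, 0, 0, 0, -0.1], [0, 0, 0, 0, 0, -0.1], [0, 0, 0, 0, 0, -0.1]]' | python3 steer.py; python3 -c "
from plant import arm;o=arm.observe();print(o['torque'].round(3),o['q'][5])"
```

```text
time_s: 7.45
tool_pos: [0.4774, 0.1537, 0.1065]
tool_rot: [0.0, 0.526, 0.851, 0.001]
wrist_force: [0.8, 5.9, 1.5]
finger_gap: 0.107
grip_force: 66.7
[ 0.979 -0.026  0.988] -0.20220850743556112
```

Held at the stop for 1.3 s with torque on it throughout. Now I let go and rise after the fingers have opened fully.

To row units: -0.136 m is -1.36, -0.11 m is -1.1.

```bash
echo '[[0, 0, 0, 0, 0, 0], [0, 0, 0, 0, 0, 0], [0, 0, 0, 0, 0, 0], [0, 0, 0, 0, 0, 0], [0, 0, 0, 0, 0, 0], [0, 0, 0, 0, 0, 0], [0, 0, 0, 0, 0, 0], [0, 0, 0, 0, 0, 0]]' | python3 steer.py 1.0
echo '[[0, 0, -0.3, 0, 0, 0], [0, 0, -0.7, 0, 0, 0], [0, 0, -1.1, 0, 0, 0], [0, 0, -1.36, 0, 0, 0], [0, 0, -1.36, 0, 0, 0], [0, 0, -1.36, 0, 0, 0]]' | python3 steer.py
python3 look.py w4
```

```text
time_s: 8.25
tool_pos: [0.477, 0.153, 0.1063]
tool_rot: [0.0, 0.527, 0.85, -0.0]
wrist_force: [-0.4, -0.0, -0.8]
finger_gap: 1.0
grip_force: 0.0
time_s: 8.85
tool_pos: [0.4773, 0.1531, 0.2429]
tool_rot: [0.001, 0.527, 0.85, 0.001]
wrist_force: [0.4, -0.5, -0.7]
finger_gap: 1.001
grip_force: 0.0
8.85 [ 0.261 -0.07   1.967 -0.     1.243 -0.2  ] [0.4773 0.1531 0.2429] [[-0.4448, 0.8956, 0.0016], [0.8956, 0.4448, 0.0004], [-0.0004, 0.0016, -1.0]] [ 0.4 -0.5 -0.7] [0.03 0.01 0.04]
```

View pics/w4.png

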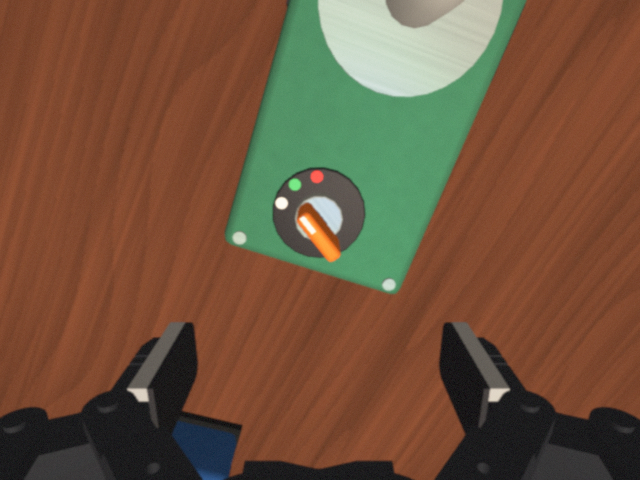

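The fingers are clear. The head runs from about (304,212) to (336,258), with the stripe pointing near the green dot. I'll measure its angle.

```bash
python3 - <<'E'
from h import *
im=cv2.imread("pics/w4.png")[:,:,::-1].copy();z=np.load("pics/w4.npz");c={"intrinsics":z["K"],"T":z["T"]}
m=cv2.inRange(cv2.cvtColor(im,cv2.COLOR_RGB2HSV),(8,170,190),(20,255,255));w=cv2.inRange(im,(225,215,190),(255,255,255));m|=w
m[:,:298]=0;m[:,345:]=0;m[:208]=0;m[268:]=0
n,l,s,cc=cv2.connectedComponentsWithStats(m);i=1+s[1:,4].argmax();p=np.argwhere(l==i)[:,::-1].astype(np.int32)
r=cv2.minAreaRect(p);print(r,s[i])
P=np.array([onz(c,q,.129) for q in p])[:,:2];C=P.mean(0);v=np.linalg.svd(P-C,full_matrices=False)[2][0];print(C,np.degrees(np.arctan2(v[1],v[0])))
e=(319,212)
D=onz(c,e,.072);print(D)
for nm,q in(("W",(281.5,203.5)),("G",(294.5,185)),("R",(317,177))):
    d=onz(c,q,.072)-D;print(nm,np.degrees(np.arctan2(d[1],d[0])))
from plant import arm
for n in("top","side"): cv2.imwrite(f"pics/{n}1.png",arm.get_image(n)[:,:,::-1])
a=cv2.imread("pics/top1.png");b=cv2.imread("pics/side1.png")
cv2.imwrite("pics/fin.png",np.hstack([cv2.resize(a,(400,300)),cv2.resize(b,(400,300))]))
E
```

```text
((318.3028869628906, 237.0503692626953), (55.7266731262207, 15.119318008422852), 51.709835052490234) [298 213  42  48 729]
[0.47826057 0.15293582] -27.540232418042613
[0.47763462 0.15371995 0.072     ]
W -166.8041578838029
G 157.677775273974
R 119.60886521234882
```

View pics/fin.png

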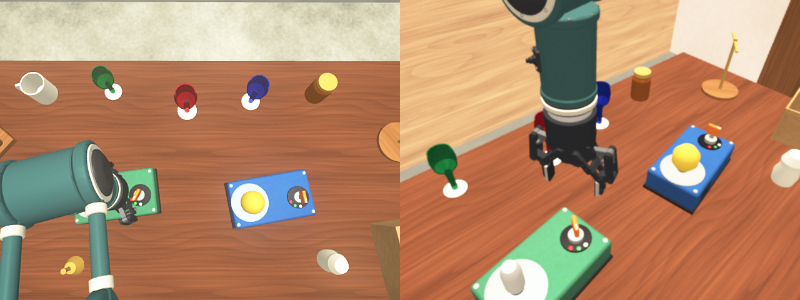

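The key sits at 152.5°, and RUN is predicted at about 152.7° (34.4° back from the START stop). The ruby glass and the blue key are untouched.

```bash
python3 -c "
from plant import arm;print(arm.job_done())"
```

```text
the job is handed in; nothing more can be done
None
```

I turned the green polisher's key to START, held it against the stop for over a second and let go; it sprang back to RUN and stayed there, the blue key and ruby glass were left alone, and the job is handed in.

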